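# Flip the stock tags of the casting trays

### The job

In front of each tray of pewter castings stands a hinged wooden flip tag, with a raised disc on one face and nothing on the other. With the fingertips, gently push over the tags that are wrong, so that the tags of the heaped-full trays, and only those, show the disc face uppermost, and the tag of a tray that is all but empty shows its plain face. Nothing is to be pinched or lifted: leave the trays, the cup, the mallet and the ingot where they are.

Things in the scene. Friction and masses are not known exactly. Their poses are not given: they have to be found in the camera images.
- rail_board: fixed grey-painted wooden plank 70 x 540 x 12 mm lying on the table, carrying the four tags in a row 140 mm apart. Origin: centre of its underside; its y runs along the row, its x towards the trays.
- post_a: dark wood block 70 (x) x 24 (y) x 14 mm, fixed on the plank, with two 29 mm high ears (at x = -31 and +31 mm) that bear the hinge of tag A. Origin: centre of its underside, 12 mm above the table; axes as the plank's. The hinge axis runs along x, 22 mm above this origin. Its tray is the one 115 to 130 mm away along +x. The posts change places between starts.
- tag_a (a joint): tag A: light wooden leaf (20-45 g), 50 (x) x 5 x 60 mm from hinge axis to free edge, hinged freely at its foot; past upright it falls to the stop on that side. Angle from upright in rad: at +0.7 it leans to the post's -y and its face with the raised disc (32 mm across, 3 thick) is uppermost; at -0.7 it leans to +y, plain face uppermost. Push its free edge from the outer, low side.
- edge_a (a point): middle of the free (upper) edge of tag A, 60 mm from its hinge axis: about 80 mm above the table when the tag rests, 94 mm when upright.
- post_b: dark wood block 70 (x) x 24 (y) x 14 mm, fixed on the plank, with two 29 mm high ears (at x = -31 and +31 mm) that bear the hinge of tag B. Origin: centre of its underside, 12 mm above the table; axes as the plank's. The hinge axis runs along x, 22 mm above this origin. Its tray is the one 115 to 130 mm away along +x. The posts change places between starts.
- tag_b (a joint): tag B: light wooden leaf (20-45 g), 50 (x) x 5 x 60 mm from hinge axis to free edge, hinged freely at its foot; past upright it falls to the stop on that side. Angle from upright in rad: at +0.7 it leans to the post's -y and its face with the raised disc (32 mm across, 3 thick) is uppermost; at -0.7 it leans to +y, plain face uppermost. Push its free edge from the outer, low side.
- edge_b (a point): middle of the free (upper) edge of tag B, 60 mm from its hinge axis: about 80 mm above the table when the tag rests, 94 mm when upright.
- post_c: dark wood block 70 (x) x 24 (y) x 14 mm, fixed on the plank, with two 29 mm high ears (at x = -31 and +31 mm) that bear the hinge of tag C. Origin: centre of its underside, 12 mm above the table; axes as the plank's. The hinge axis runs along x, 22 mm above this origin. Its tray is the one 115 to 130 mm away along +x. The posts change places between starts.
- tag_c (a joint): tag C: light wooden leaf (20-45 g), 50 (x) x 5 x 60 mm from hinge axis to free edge, hinged freely at its foot; past upright it falls to the stop on that side. Angle from upright in rad: at +0.7 it leans to the post's -y and its face with the raised disc (32 mm across, 3 thick) is uppermost; at -0.7 it leans to +y, plain face uppermost. Push its free edge from the outer, low side.
- edge_c (a point): middle of the free (upper) edge of tag C, 60 mm from its hinge axis: about 80 mm above the table when the tag rests, 94 mm when upright.
- post_d: dark wood block 70 (x) x 24 (y) x 14 mm, fixed on the plank, with two 29 mm high ears (at x = -31 and +31 mm) that bear the hinge of tag D. Origin: centre of its underside, 12 mm above the table; axes as the plank's. The hinge axis runs along x, 22 mm above this origin. Its tray is the one 115 to 130 mm away along +x. The posts change places between starts.
- tag_d (a joint): tag D: light wooden leaf (20-45 g), 50 (x) x 5 x 60 mm from hinge axis to free edge, hinged freely at its foot; past upright it falls to the stop on that side. Angle from upright in rad: at +0.7 it leans to the post's -y and its face with the raised disc (32 mm across, 3 thick) is uppermost; at -0.7 it leans to +y, plain face uppermost. Push its free edge from the outer, low side.
- edge_d (a point): middle of the free (upper) edge of tag D, 60 mm from its hinge axis: about 80 mm above the table when the tag rests, 94 mm when upright.
- tray_full_1: loose open plywood tray 100 (x) x 110 (y) x 35 mm, walls 6 mm; origin: centre of its underside. Full: heaped with pewter castings to about 55 mm. Do not move it.
- tray_full_2: loose open plywood tray 100 (x) x 110 (y) x 35 mm, walls 6 mm; origin: centre of its underside. Full: heaped with pewter castings to about 55 mm. Do not move it.
- tray_full_3: loose open plywood tray 100 (x) x 110 (y) x 35 mm, walls 6 mm; origin: centre of its underside. Full: heaped with pewter castings to about 55 mm. Do not move it.
- tray_one_left: loose open plywood tray 100 (x) x 110 (y) x 35 mm, walls 6 mm; origin: centre of its underside. Not full: a single casting is left in it. Do not move it.
- cup: bystander: open steel cup 72 mm across, 55 mm high; origin under its centre.
- mallet: bystander: small turned wooden mallet standing on its head, 52 mm across, 140 mm high; origin under its centre.
- ingot: bystander: metal ingot 45 x 90 x 22 mm lying flat; origin under its centre.
Not all that is in view belongs to the job. Leave any purple look-alike of the tray_full_3 alone.

How it is judged (in metres and radians):
At the end, for the whole second after the job is handed in: Every tag in front of a full tray rests leaning to its disc-up side (joint above 0.6 rad), every other tag rests on its plain-up side (below -0.6 rad), all still (under 0.2 rad/s) ((((horizontal distance between post_a and tray_full_1 below 0.15 m or horizontal distance between post_a and tray_full_2 below 0.15 m or horizontal distance between post_a and tray_full_3 below 0.15 m) and value of joint tag_a above 0.6 rad) or (not (horizontal distance between post_a and tray_full_1 below 0.15 m or horizontal distance between post_a and tray_full_2 below 0.15 m or horizontal distance between post_a and tray_full_3 below 0.15 m) and value of joint tag_a below -0.6 rad)) and velocity of joint tag_a between -0.2 and 0.2 rad/s and (((horizontal distance between post_b and tray_full_1 below 0.15 m or horizontal distance between post_b and tray_full_2 below 0.15 m or horizontal distance between post_b and tray_full_3 below 0.15 m) and value of joint tag_b above 0.6 rad) or (not (horizontal distance between post_b and tray_full_1 below 0.15 m or horizontal distance between post_b and tray_full_2 below 0.15 m or horizontal distance between post_b and tray_full_3 below 0.15 m) and value of joint tag_b below -0.6 rad)) and velocity of joint tag_b between -0.2 and 0.2 rad/s and (((horizontal distance between post_c and tray_full_1 below 0.15 m or horizontal distance between post_c and tray_full_2 below 0.15 m or horizontal distance between post_c and tray_full_3 below 0.15 m) and value of joint tag_c above 0.6 rad) or (not (horizontal distance between post_c and tray_full_1 below 0.15 m or horizontal distance between post_c and tray_full_2 below 0.15 m or horizontal distance between post_c and tray_full_3 below 0.15 m) and value of joint tag_c below -0.6 rad)) and velocity of joint tag_c between -0.2 and 0.2 rad/s and (((horizontal distance between post_d and tray_full_1 below 0.15 m or horizontal distance between post_d and tray_full_2 below 0.15 m or horizontal distance between post_d and tray_full_3 below 0.15 m) and value of joint tag_d above 0.6 rad) or (not (horizontal distance between post_d and tray_full_1 below 0.15 m or horizontal distance between post_d and tray_full_2 below 0.15 m or horizontal distance between post_d and tray_full_3 below 0.15 m) and value of joint tag_d below -0.6 rad)) and velocity of joint tag_d between -0.2 and 0.2 rad/s); the robot touches nothing.
It fails at once if a tray is shoved (over 15 mm) or lifted (distance of any of tray_full_1, tray_full_2, tray_full_3, tray_one_left from where it was at the start of the episode above 0.015 m).
It fails at once if the steel cup, the mallet or the ingot is shoved (over 20 mm), lifted or knocked over (distance of any of cup, mallet, ingot from where it was at the start of the episode above 0.02 m or angle between any of cup, mallet, ingot's own z axis and vertical above 0.3 rad).
It fails at once if a tag is pinched or pushed hard (over 15 N) (contact force between the fingers and post_a above 15 N or contact force between the fingers and post_b above 15 N or contact force between the fingers and post_c above 15 N or contact force between the fingers and post_d above 15 N).
It also fails if it takes over 70 s, if anything falls off the work surface, if the arm or the gripper's body presses on something with over 40 N, if the wrist force passes 120 N, or if a joint passes its speed limit or range.

### The arm

A 6-joint arm with a two-finger parallel gripper is mounted at the origin on the work surface. World frame = base frame: x ahead of the robot, y to its left, z up, the work surface at z = 0. Lengths are in mm, angles in rad, forces in N, time in s.
With the tool pointing down it reaches from about 350 to 875 mm from the base axis. Payload 4.2 kg.
Tool frame: the origin (TCP) lies midway between the tips of the shut fingers; the grasp point (between the pads) lies 19 mm behind it; z points along the fingers, y is the line along which they close (so a half turn about z gives the same grasp; the last joint's range is limited). The gripper opens to 85 mm and grips with 20 to 120 N. Pads are 22 mm wide; open, the fingers measure 114 mm over their backs; the gripper's body (76 mm by 85 mm) begins 54 mm behind the grasp point. The pads swing forward as they close: fully open they stand 13 mm farther back than shut.
Start: joints at [0.259, 0.385, 0.008, 0, -1.194, -0.259], TCP at [624.979, 0.025, 231.312] pointing down, gripper open.
Joint ranges: [-3.14, 3.14], [-1.21, 2.06], [-1.07, 1.41], [-3.16, 2.05], [-2.99, -0.16], [-3.1, 3.1]. Speed limits (rad/s): [2.79, 2.79, 3.14, 3.14, 3.14, 3.14].

### API

Orientations are given as a unit quaternion [x, y, z, w].
In Python, from bench import arm gives the robot as it stands. The module is installed in compiled form; this text tells all that it offers.
- The arm moves only by the shell command python3 -m handwheel 'ROWS' [OPENING]. ROWS is JSON, a list of rows, each an object of numbers: "x", "y", "z": the shift along the world's x, y, z each as a share of 20 cm, from -1 to 1; "ax", "ay", "az": the turn, a rotation vector about the world's x, y, z each as a share of 90 degrees, from -1 to 1. In form: [{"x": .., "y": .., "z": .., "ax": .., "ay": .., "az": ..}, ...]. A call has exactly 8 rows; each row shifts and turns the commanded pose from where the row before left it; what a row does not reach is not made up. A row lasts 1/10 s, in which the tool goes at most 50 mm and 8.59 degrees, less where a joint would pass 70% of its speed; a pose out of reach is approached as far as the arm can. A call with a number of a shift or a turn outside -1 to 1 is refused whole. A call with a gripper value outside its range is refused whole. OPENING is the opening, from -1 (shut) to 1 (fully open), set as the call begins (- or left out, the last holds). The fingers move at their own pace and stop on an object; the grip force is fixed at half the most. Time passes only in rows, so rows that do not move let the fingers close, or fill a call up. It gives the time, the measured TCP pose, the force, the opening and the grip force at its end, in the units of the state.
- arm.read_state(): the state, without advancing time (a new reading comes with each control period).
- arm.get_image(name): name is "scene" or "side" or "wrist"; returns the picture (400x640x3 uint8, red, green, blue); there is no depth.
- arm.camera_params(name): a dict with "K" (3x3 intrinsics, pixels), "position" and "orientation" of the camera in the world. Camera axes: x right, y down, z forward; pixel columns grow to the right and rows downward; lengths in mm; the calibration is good to about 2 mm. A picture is of the moment at which its call begins: read the wrist's pose just before it. camera_params takes no time and is no camera call; for the wrist camera it gives the pose at the moment of the call.
- arm.job_done(): hands the job in; it is judged then, once.
The state is a dict: "clock": time; "joints": joint angles; "joint_vel": joint speeds; "joint_efforts": joint torques, N m; "position": TCP position; "ee_rot": TCP orientation; "contact_force": force on the tool from outside, world axes, zero at the start; "wrist_torque": the same for the moment, N m; "gripper_width": finger opening in mm; "grasp_force": force on a finger pad.
Only numpy, scipy, OpenCV 4.12 (cv2) and the standard library are available. Lean on these libraries where they do the work, as an engineer would, in place of code of your own. Each camera call takes 0.05 s, during which the arm holds its last target. There are 200 camera calls.

## Working session

There is one attempt and no reset: what is moved stays moved. The work goes in short steps, Python scripts to look and compute and a shell command to move; the robot and the scene stay as the last step left them, time stands still between calls to the robot, and variables do not carry over. Pictures are saved under pics/ and viewed, at most 10 in all, crops included, and the job is handed in when it is done.

```bash
mkdir -p pics
python3 - <<'E'
from bench import arm
import cv2,json
for n in ["scene","side"]:
    im=arm.get_image(n); cv2.imwrite(f"pics/{n}0.png",im[:,:,::-1])
    p=arm.camera_params(n); print(n,p)
s=arm.read_state(); print(s["position"],s["ee_rot"],s["clock"])
E
```

```text
scene {'K': array([[465.32281419,   0.        , 317.35311171],
       [  0.        , 465.32281419, 201.00288126],
       [  0.        ,   0.        ,   1.        ]]), 'position': array([ 979.68483255, -669.61251337,  989.29232518]), 'orientation': array([ 0.89213865,  0.2823122 , -0.10910515, -0.3353871 ])}
side {'K': array([[472.43580047,   0.        , 318.52908027],
       [  0.        , 472.43580047, 199.45641804],
       [  0.        ,   0.        ,   1.        ]]), 'position': array([ 307.07692952, -710.84636313,  833.82290364]), 'orientation': array([ 0.91643737, -0.14071964,  0.06647919, -0.36867473])}
[6.24467962e+02 3.32918708e-03 2.30314410e+02] [-7.07050109e-01  7.07162740e-01  6.66259235e-04 -7.48115772e-04] 0.1
```

View pics/scene0.png

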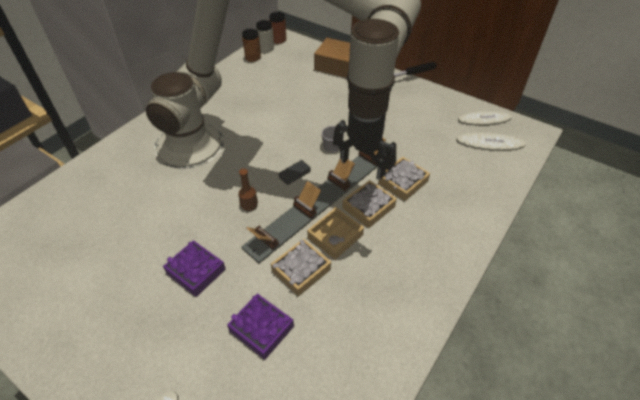

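View pics/side0.png

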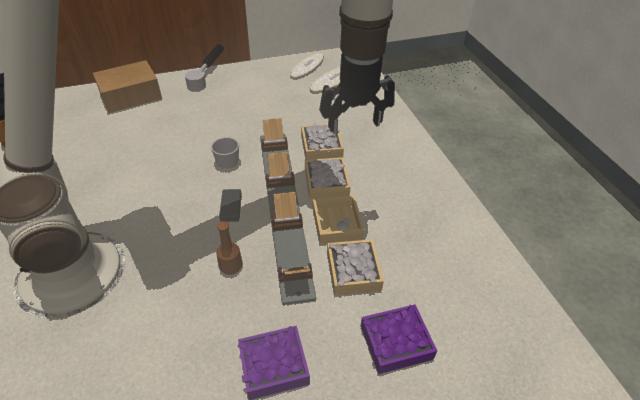

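Side view: trays from bottom to top are full (355,265), one left (340,218), full but shadowed (327,177), full (322,140). The purple look-alikes are at (275,360) and (398,337). Next I'll enlarge the tags at (292,255), (286,210), (278,167) and (273,133).

Run:
```python
import cv2,numpy as np
a=cv2.imread("pics/side0.png")[110:310,240:400]; b=cv2.imread("pics/scene0.png")[140:300,230:440]
a=cv2.resize(a,(400,500),interpolation=cv2.INTER_CUBIC); b=cv2.resize(b,(400,305),interpolation=cv2.INTER_CUBIC)
c=np.zeros((500,800,3),np.uint8); c[:,:400]=a; c[:305,400:]=b
cv2.imwrite("pics/c1.png",c)
```

```text
(no output)
```

View pics/c1.png

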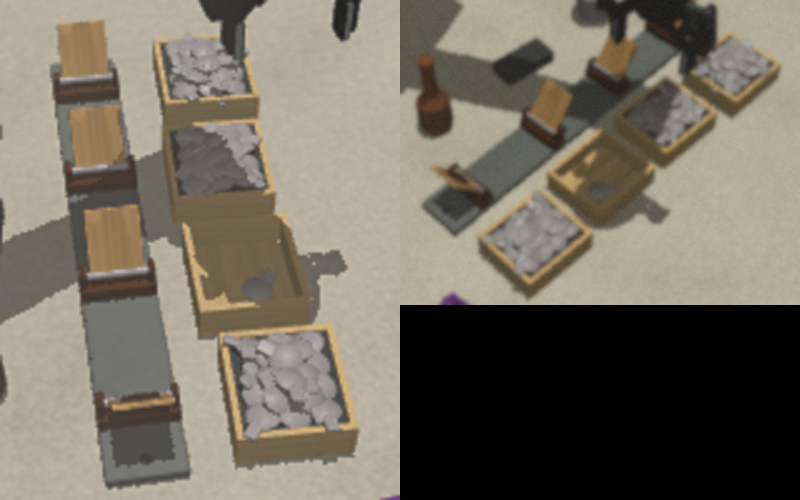

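The crop shows four tag and tray pairs. I number the tags T1 to T4 going away from the side camera.

- **T1** (140,405 in the crop) is edge-on and leans to -y, so its disc is up. Its tray is full, so it is right.
- **T2** (115,240) leans to +y with the plain face up. Its tray has one casting left, so it is right.
- **T3** (97,140) and **T4** (83,50) show the plain face, but their trays are full. These two must be flipped.

Now I'll measure them.

```bash
cat > h.py <<'E'
import numpy as np, cv2
from bench import arm
from scipy.spatial.transform import Rotation as R
def ray(n,uv,p=None):
    p=p or arm.camera_params(n); d=np.linalg.inv(p["K"])@[*uv,1]
    d=R.from_quat(p["orientation"]).apply(d); return np.array(p["position"]),d/np.linalg.norm(d)
def plane(n,uv,z):
    o,d=ray(n,uv); return o+d*(z-o[2])/d[2]
def tri(a,b):
    (o1,d1),(o2,d2)=a,b
    t=np.linalg.lstsq(np.c_[d1,-d2],o2-o1,rcond=None)[0]
    p,q=o1+d1*t[0],o2+d2*t[1]; return (p+q)/2,np.linalg.norm(p-q)
def wood(im,box,lo=(8,90,70),hi=(22,200,255)):
    x0,y0,x1,y1=box; h=cv2.cvtColor(im,cv2.COLOR_BGR2HSV); m=cv2.inRange(h,lo,hi)
    k=np.zeros_like(m); k[y0:y1,x0:x1]=m[y0:y1,x0:x1]
    out=[]
    for c in cv2.findContours(k,cv2.RETR_EXTERNAL,cv2.CHAIN_APPROX_NONE)[0]:
        if cv2.contourArea(c)>60: out.append((cv2.contourArea(c),cv2.boxPoints(cv2.minAreaRect(c)).round(1)))
    return out
E
python3 - <<'E'
from h import *
for n,box in (("side",(255,110,305,230)),("scene",(285,150,362,220))):
    im=cv2.imread(f"pics/{n}0.png")
    hh=cv2.cvtColor(im,cv2.COLOR_BGR2HSV)
    print(n,[hh[p[1],p[0]] for p in ((286,205),(279,162),(273,128))] if n=="side" else [hh[p[1],p[0]] for p in ((308,193),(341,171))])
    for a,q in wood(im,box): print(a,q.tolist())
E
```

```text
side [array([ 17, 112, 148], dtype=uint8), array([ 16, 109, 148], dtype=uint8), array([ 16, 105, 150], dtype=uint8)]
497.0 [[273.0, 193.60000610351562], [294.70001220703125, 191.39999389648438], [297.20001220703125, 216.1999969482422], [275.3999938964844, 218.39999389648438]]
407.5 [[267.5, 153.60000610351562], [287.0, 151.60000610351562], [289.20001220703125, 174.1999969482422], [269.70001220703125, 176.10000610351562]]
342.0 [[262.5, 119.4000015258789], [280.6000061035156, 117.5999984741211], [282.70001220703125, 138.5], [264.6000061035156, 140.3000030517578]]
scene [array([ 17, 129, 130], dtype=uint8), array([ 17, 136, 129], dtype=uint8)]
172.0 [[321.0, 219.0], [321.0, 207.0], [352.0, 207.0], [352.0, 219.0]]
155.0 [[339.70001220703125, 200.1999969482422], [351.0, 193.89999389648438], [364.0, 217.3000030517578], [352.70001220703125, 223.60000610351562]]
315.0 [[296.3999938964844, 199.60000610351562], [306.70001220703125, 180.6999969482422], [321.79998779296875, 189.0], [311.5, 207.8000030517578]]
236.5 [[331.79998779296875, 172.8000030517578], [341.5, 155.89999389648438], [354.8999938964844, 163.5], [345.20001220703125, 180.39999389648438]]
```

Run:
```python
from h import *
S={2:((283.9,192.5),(314.2,184.9)),3:((277.3,152.6),(348.2,159.7))}
for k,(a,b) in S.items():
    p,e=tri(ray("side",a),ray("scene",b)); print("edge T",k,p.round(1),round(e,1))
print("T4 edge z80",plane("side",(271.5,118.5),80).round(1), "T3",plane("side",(277.3,152.6),80).round(1))
for t,uv in dict(tray1=(355,265),tray2=(340,218),tray3=(327,177),tray4=(322,140)).items(): print(t,plane("side",uv,40).round(0))
for t,uv in dict(T1=(296,271),T2=(287,221),T3=(280,180),T4=(275,145)).items(): print("post",t,plane("side",uv,26).round(0))
print("mallet",plane("side",(229,265),0).round(),"cup",plane("side",(227,160),10).round(),"T1 leaf",plane("side",(296.5,272),80).round(1))
```

```text
edge T 2 [475.5  20.9  80.8] 1.2
edge T 3 [496.  158.1  79.6] 1.5
T4 edge z80 [515.8 297.7  80. ] T3 [495.9 158.7  80. ]
tray1 [ 570. -187.   40.]
tray2 [585. -55.  40.]
tray3 [599.  81.  40.]
tray4 [632. 221.  40.]
post T1 [ 453. -156.   26.]
post T2 [471. -17.  26.]
post T3 [490. 118.  26.]
post T4 [511. 253.  26.]
mallet [324. -80.   0.] cup [380. 248.  10.] T1 leaf [ 443.1 -195.2   80. ]
```

Both edge heights come out at 80 mm, as stated, and the spacing is 139 mm. T3's edge is at (496,158) and T4's at (516,298), with hinges near (490,119) and (510,258). I'll do T3 first, from +y, with the fingers shut.

```bash
python3 -m handwheel '[{"x":-0.079,"y":0.122,"z":-0.05,"az":-0.012},{"x":-0.079,"y":0.122,"z":-0.05,"az":-0.012},{"x":-0.079,"y":0.122,"z":-0.05,"az":-0.012},{"x":-0.079,"y":0.122,"z":-0.05,"az":-0.012},{"x":-0.079,"y":0.122,"z":-0.05,"az":-0.012},{"x":-0.079,"y":0.122,"z":-0.05,"az":-0.012},{"x":-0.079,"y":0.122,"z":-0.05,"az":-0.012},{"x":-0.079,"y":0.122,"z":-0.05,"az":-0.012}]' -1
python3 - <<'E'
from h import *
a=arm.get_image("side")[:,:,::-1]; b=arm.get_image("wrist")[:,:,::-1]
c=np.hstack([cv2.resize(a[90:310,200:420],(400,400)),cv2.resize(b,(400,250),interpolation=cv2.INTER_AREA) if 0 else cv2.copyMakeBorder(cv2.resize(b,(400,250)),0,150,0,0,cv2.BORDER_CONSTANT)])
cv2.imwrite("pics/c2.png",c)
E
```

```text
invalid input at $[0]: expected keys x, y, z, ax, ay, az
```

View pics/c2.png

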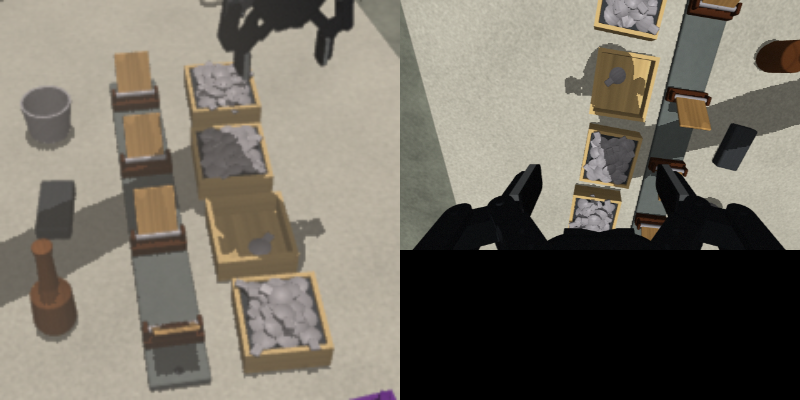

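The call was refused because every row needs all six keys, so nothing moved. The picture confirms the earlier state: T3 at (145,137) and T4 at (133,73) still lean to +y. Sending the move again.

```bash
python3 -m handwheel '[{"x":-0.079,"y":0.122,"z":-0.05,"ax":0,"ay":0,"az":-0.012},{"x":-0.079,"y":0.122,"z":-0.05,"ax":0,"ay":0,"az":-0.012},{"x":-0.079,"y":0.122,"z":-0.05,"ax":0,"ay":0,"az":-0.012},{"x":-0.079,"y":0.122,"z":-0.05,"ax":0,"ay":0,"az":-0.012},{"x":-0.079,"y":0.122,"z":-0.05,"ax":0,"ay":0,"az":-0.012},{"x":-0.079,"y":0.122,"z":-0.05,"ax":0,"ay":0,"az":-0.012},{"x":-0.079,"y":0.122,"z":-0.05,"ax":0,"ay":0,"az":-0.012},{"x":-0.079,"y":0.122,"z":-0.05,"ax":0,"ay":0,"az":-0.012}]' -1
python3 - <<'E'
from h import *
s=arm.read_state(); print(s["position"],R.from_quat(s["ee_rot"]).as_matrix().round(3).tolist())
a=arm.get_image("side")[:,:,::-1]; b=arm.get_image("scene")[:,:,::-1]
c=np.hstack([cv2.resize(a[60:260,200:400],(400,400)),cv2.resize(b[100:300,250:450],(400,400))])
cv2.imwrite("pics/c3.png",c)
E
```

```text
clock: 1.0
position: [497.8, 196.1, 150.9]
ee_rot: [-0.651, 0.759, 0.0, -0.0]
contact_force: [0.3, -0.2, 0.2]
gripper_width: 0.1
grasp_force: 0.0
[497.77134462 196.06765873 150.88984921] [[-0.151, -0.989, -0.0], [-0.989, 0.151, 0.0], [-0.0, 0.0, -1.0]]
```

View pics/c3.png

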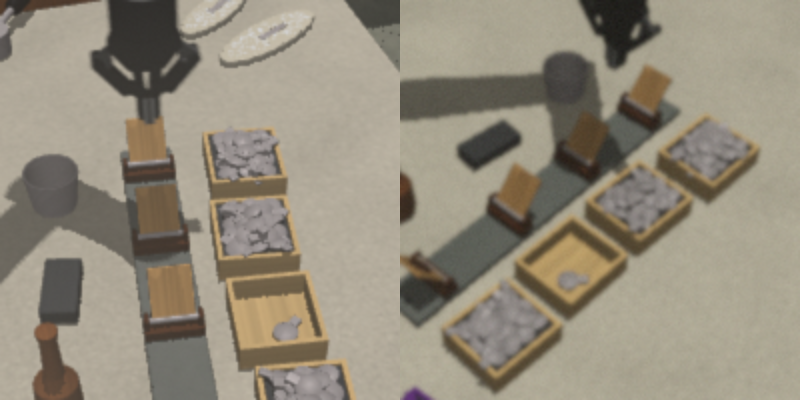

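All four pairs are now in clear view. The tip is behind T3, which is at (160,210) in the left panel, and the third tray is indeed heaped. Lowering now.

```bash
python3 -m handwheel '[{"x":0,"y":0,"z":-0.055,"ax":0,"ay":0,"az":0},{"x":0,"y":0,"z":-0.055,"ax":0,"ay":0,"az":0},{"x":0,"y":0,"z":-0.055,"ax":0,"ay":0,"az":0},{"x":0,"y":0,"z":-0.055,"ax":0,"ay":0,"az":0},{"x":0,"y":0,"z":-0.055,"ax":0,"ay":0,"az":0},{"x":0,"y":0,"z":-0.055,"ax":0,"ay":0,"az":0},{"x":0,"y":0,"z":-0.055,"ax":0,"ay":0,"az":0},{"x":0,"y":0,"z":0,"ax":0,"ay":0,"az":0}]' -1
python3 -m handwheel '[{"x":-0.004,"y":-0.025,"z":0,"ax":0,"ay":0,"az":0},{"x":-0.004,"y":-0.025,"z":0,"ax":0,"ay":0,"az":0},{"x":-0.004,"y":-0.025,"z":0,"ax":0,"ay":0,"az":0},{"x":-0.004,"y":-0.025,"z":0,"ax":0,"ay":0,"az":0},{"x":-0.004,"y":-0.025,"z":0,"ax":0,"ay":0,"az":0},{"x":-0.004,"y":-0.025,"z":0,"ax":0,"ay":0,"az":0},{"x":-0.004,"y":-0.025,"z":0,"ax":0,"ay":0,"az":0},{"x":-0.004,"y":-0.025,"z":0,"ax":0,"ay":0,"az":0}]' -1
```

```text
clock: 1.9
position: [497.6, 194.5, 72.4]
ee_rot: [-0.652, 0.759, 0.0, -0.002]
contact_force: [-0.5, -0.4, -0.5]
gripper_width: -0.3
grasp_force: 0.0
clock: 2.7
position: [492.1, 154.8, 74.4]
ee_rot: [-0.652, 0.758, -0.0, 0.0]
contact_force: [-0.1, 0.4, 0.7]
gripper_width: 0.1
grasp_force: 0.1
```

```bash
python3 -m handwheel '[{"x":-0.004,"y":-0.025,"z":0,"ax":0,"ay":0,"az":0},{"x":-0.004,"y":-0.025,"z":0,"ax":0,"ay":0,"az":0},{"x":-0.004,"y":-0.025,"z":0,"ax":0,"ay":0,"az":0},{"x":-0.004,"y":-0.025,"z":0,"ax":0,"ay":0,"az":0},{"x":-0.004,"y":-0.025,"z":0,"ax":0,"ay":0,"az":0},{"x":-0.004,"y":-0.025,"z":0,"ax":0,"ay":0,"az":0},{"x":-0.004,"y":-0.025,"z":0,"ax":0,"ay":0,"az":0},{"x":-0.004,"y":-0.025,"z":0,"ax":0,"ay":0,"az":0}]' -1
python3 - <<'E'
from h import *
a=arm.get_image("side")[:,:,::-1]; b=arm.get_image("scene")[:,:,::-1]
c=np.hstack([cv2.resize(a[60:260,200:400],(400,400)),cv2.resize(b[100:300,250:450],(400,400))])
cv2.imwrite("pics/c4.png",c)
E
```

```text
clock: 3.5
position: [485.7, 114.8, 74.3]
ee_rot: [-0.652, 0.758, -0.0, -0.0]
contact_force: [0.1, 0.5, -0.1]
gripper_width: -0.0
grasp_force: 0.0
```

View pics/c4.png

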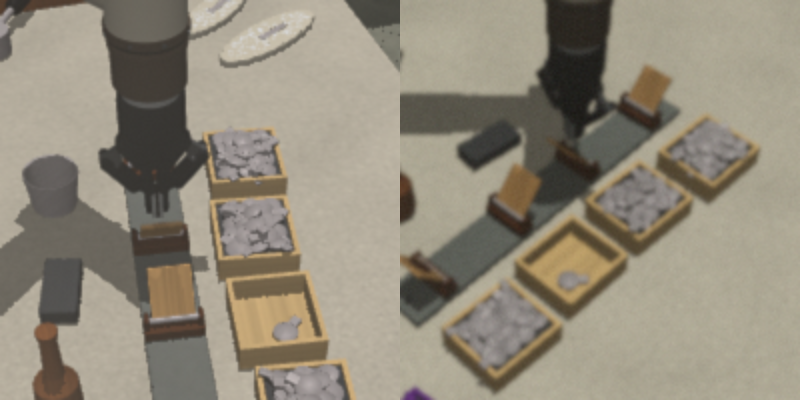

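T3 has fallen over to -y (160,232 in the left panel, 577,155 in the right), and T2 is untouched. Next I'll back off, lift, and go round behind T4.

```bash
python3 -m handwheel '[{"x":0,"y":0.04,"z":0.04,"ax":0,"ay":0,"az":0},{"x":0,"y":0.04,"z":0.04,"ax":0,"ay":0,"az":0},{"x":0,"y":0.04,"z":0.04,"ax":0,"ay":0,"az":0},{"x":0,"y":0.06,"z":0.06,"ax":0,"ay":0,"az":0},{"x":0,"y":0.06,"z":0.06,"ax":0,"ay":0,"az":0},{"x":0,"y":0.06,"z":0.06,"ax":0,"ay":0,"az":0},{"x":0,"y":0.06,"z":0.06,"ax":0,"ay":0,"az":0},{"x":0,"y":0.06,"z":0.06,"ax":0,"ay":0,"az":0}]' -1
python3 -m handwheel '[{"x":0.023,"y":0.088,"z":0,"ax":0,"ay":0,"az":0},{"x":0.023,"y":0.088,"z":0,"ax":0,"ay":0,"az":0},{"x":0.023,"y":0.088,"z":0,"ax":0,"ay":0,"az":0},{"x":0.023,"y":0.088,"z":0,"ax":0,"ay":0,"az":0},{"x":0.023,"y":0.088,"z":0,"ax":0,"ay":0,"az":0},{"x":0.023,"y":0.088,"z":0,"ax":0,"ay":0,"az":0},{"x":0.023,"y":0.088,"z":0,"ax":0,"ay":0,"az":0},{"x":0.023,"y":0.088,"z":0,"ax":0,"ay":0,"az":0}]' -1
```

```text
clock: 4.4
position: [485.8, 200.7, 159.8]
ee_rot: [-0.652, 0.758, -0.0, 0.001]
contact_force: [0.0, 0.5, 0.6]
gripper_width: -0.2
grasp_force: 0.0
clock: 5.2
position: [522.8, 341.5, 157.3]
ee_rot: [-0.652, 0.758, -0.0, -0.001]
contact_force: [-0.5, -0.4, -0.2]
gripper_width: -0.1
grasp_force: 0.0
```

```bash
python3 -m handwheel '[{"x":0,"y":0,"z":-0.06,"ax":0,"ay":0,"az":0},{"x":0,"y":0,"z":-0.06,"ax":0,"ay":0,"az":0},{"x":0,"y":0,"z":-0.06,"ax":0,"ay":0,"az":0},{"x":0,"y":0,"z":-0.06,"ax":0,"ay":0,"az":0},{"x":0,"y":0,"z":-0.06,"ax":0,"ay":0,"az":0},{"x":0,"y":0,"z":-0.06,"ax":0,"ay":0,"az":0},{"x":0,"y":0,"z":-0.06,"ax":0,"ay":0,"az":0},{"x":0,"y":0,"z":0,"ax":0,"ay":0,"az":0}]' -1
python3 -m handwheel '[{"x":-0.004,"y":-0.026,"z":0,"ax":0,"ay":0,"az":0},{"x":-0.004,"y":-0.026,"z":0,"ax":0,"ay":0,"az":0},{"x":-0.004,"y":-0.026,"z":0,"ax":0,"ay":0,"az":0},{"x":-0.004,"y":-0.026,"z":0,"ax":0,"ay":0,"az":0},{"x":-0.004,"y":-0.026,"z":0,"ax":0,"ay":0,"az":0},{"x":-0.004,"y":-0.026,"z":0,"ax":0,"ay":0,"az":0},{"x":-0.004,"y":-0.026,"z":0,"ax":0,"ay":0,"az":0},{"x":-0.004,"y":-0.026,"z":0,"ax":0,"ay":0,"az":0}]' -1
python3 -m handwheel '[{"x":-0.004,"y":-0.028,"z":0,"ax":0,"ay":0,"az":0},{"x":-0.004,"y":-0.028,"z":0,"ax":0,"ay":0,"az":0},{"x":-0.004,"y":-0.028,"z":0,"ax":0,"ay":0,"az":0},{"x":-0.004,"y":-0.028,"z":0,"ax":0,"ay":0,"az":0},{"x":-0.004,"y":-0.028,"z":0,"ax":0,"ay":0,"az":0},{"x":-0.004,"y":-0.028,"z":0,"ax":0,"ay":0,"az":0},{"x":-0.004,"y":-0.028,"z":0,"ax":0,"ay":0,"az":0},{"x":-0.004,"y":-0.028,"z":0,"ax":0,"ay":0,"az":0}]' -1
```

```text
clock: 6.0
position: [521.6, 339.0, 72.0]
ee_rot: [-0.652, 0.759, -0.0, -0.002]
contact_force: [-0.2, -0.5, -0.4]
gripper_width: -0.1
grasp_force: 0.0
clock: 6.8
position: [516.2, 298.1, 74.4]
ee_rot: [-0.652, 0.758, 0.0, 0.0]
contact_force: [-0.4, 0.6, 0.3]
gripper_width: -0.1
grasp_force: 0.1
clock: 7.6
position: [509.7, 253.1, 74.3]
ee_rot: [-0.652, 0.758, -0.0, -0.0]
contact_force: [0.3, 0.8, 0.4]
gripper_width: -0.3
grasp_force: 0.0
```

Back off and up, then look.

```bash
python3 -m handwheel '[{"x":0,"y":0.04,"z":0.04,"ax":0,"ay":0,"az":0},{"x":0,"y":0.04,"z":0.04,"ax":0,"ay":0,"az":0},{"x":0,"y":0.06,"z":0.08,"ax":0,"ay":0,"az":0},{"x":0,"y":0.08,"z":0.1,"ax":0,"ay":0,"az":0},{"x":0,"y":0.08,"z":0.1,"ax":0,"ay":0,"az":0},{"x":0,"y":0.08,"z":0.1,"ax":0,"ay":0,"az":0},{"x":0,"y":0.06,"z":0.1,"ax":0,"ay":0,"az":0},{"x":0,"y":0,"z":0,"ax":0,"ay":0,"az":0}]' -1
python3 - <<'E'
from h import *
a=arm.get_image("side")[:,:,::-1]; b=arm.get_image("scene")[:,:,::-1]
c=np.hstack([cv2.resize(a[90:310,200:420],(400,400)),cv2.resize(b[100:300,230:430],(400,400))])
cv2.imwrite("pics/c5.png",c)
E
```

```text
clock: 8.4
position: [511.3, 345.4, 190.6]
ee_rot: [-0.653, 0.757, -0.0, 0.004]
contact_force: [0.4, -0.0, -0.3]
gripper_width: 0.2
grasp_force: 0.0
```

View pics/c5.png

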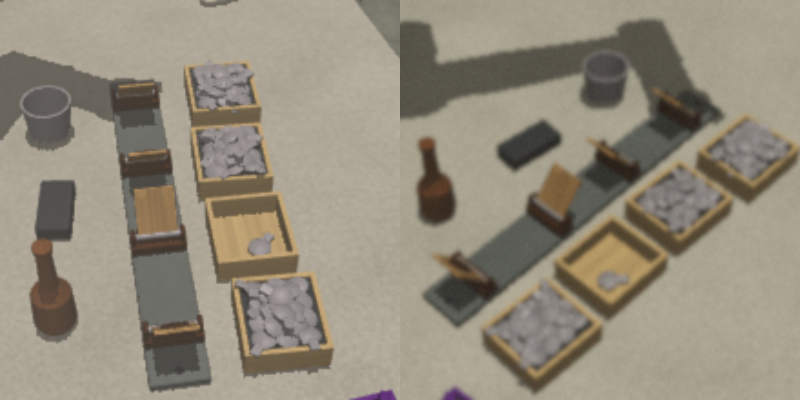

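The tags at (175,330), (148,157) and (136,92) in the left panel lean to -y, disc up, in front of full trays. Only the tag at (157,212), by the one-left tray, is plain up. The arm is clear of everything, so I'm handing in.

```bash
python3 -c "
from bench import arm
print(arm.job_done())"
```

```text
the job is handed in; nothing more can be done
None
```

I pushed over the two wrong tags and handed the job in at about 8.5 s of robot time. In the last pictures the three full-tray tags lean to the disc-up side, the one-left tray's tag is plain-up, and nothing else had visibly moved; the hand-in returned no verdict.

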